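# Open the push-to-open gauge cupboard

### The arm

A 7-joint arm with a two-finger parallel gripper is mounted at the origin on the work surface. World frame = base frame: x ahead of the robot, y to its left, z up, the work surface at z = 0. Lengths are in m, angles in rad, forces in N, time in s.
With the tool pointing down it reaches from about 0.4 to 0.875 m from the base axis. Payload 19.3 kg.
Tool frame: the origin (TCP) lies at the very end of the fingers, on their centre line; the grasp point (between the pads) lies 19 mm behind it (bot.pinch_z is the distance from the TCP to the grasp point, in m); y points along the fingers, x is the direction in which the jaws open and shut, and the axes are right-handed (so a half turn about y gives the same grasp; the last joint's range is limited). The gripper opens to 85 mm and grips with 20 to 120 N. Pads are 22 mm wide; open, the fingers measure 114 mm over their backs; the gripper's body (76 mm by 85 mm) begins 54 mm behind the grasp point. The pads swing forward as they close: fully open they stand 13 mm farther back than shut.
Start: joints at [-1.402, 0.521, -0.036, 1.599, 0.021, 1.021, -0.113], TCP at [0.148, 0.607, 0.231] pointing down, gripper open.
Joint ranges: [-2.91, 2.91], [-0.3, 2.13], [-1.5, 1.42], [0.17, 2.43], [-1.26, 4.41], [0.16, 1.93], [-2.52, 2.52]. Speed limits (rad/s): [1.89, 1.89, 2.39, 2.39, 3.01, 3.01, 3.01].

### API

Orientations are given as [roll, pitch, yaw] about the fixed x, y, z axes, in that order (R = Rz(yaw) Ry(pitch) Rx(roll)).
In Python, from workcell import bot gives the robot as it stands. The module is installed in compiled form; this text tells all that it offers.
- The arm moves only by the tool arm_command, never from a script. Its argument "moves" is a list of rows, each an object of numbers: "rx", "ry", "rz": the turn, a rotation vector about the tool's x, y, z in rad; "x", "y", "z": the shift along the tool's x, y, z in cm; "gripper": the opening, from -1 (shut) to 1 (fully open). In form: [{"rx": .., "ry": .., "rz": .., "x": .., "y": .., "z": .., "gripper": ..}, ...]. A call has 1 to 5 rows; each row is the pose to reach, as a shift and turn from the pose commanded when the call began, along the tool's axes at that moment; what a row does not reach only later rows make up. A row lasts 1/12 s, in which the tool goes at most 41.7 mm and 7.16 degrees, less where a joint would pass 70% of its speed; a pose out of reach is approached as far as the arm can. A call with a gripper value outside its range is refused whole. The fingers move at their own pace and stop on an object; "squeeze" is the grip in N (left out, the last holds). Time passes only in rows, so rows that repeat a pose let the fingers close. It gives the time, the measured TCP pose, the force and the opening at its end, in the units of the state.
- bot.observe(): the state, without advancing time (a new reading comes with each control period).
- bot.grab_frame(name): name is "scene" or "top" or "wrist"; returns (picture, depth): 420x560x3 uint8, red, green, blue; 420x560 float32, m along the optical axis (not along the pixel's ray), 0 where there is no reading.
- bot.camera_model(name): a dict with "vfov" (degrees; the focal length in pixels is half the picture's height over the tangent of half this angle, whatever the lens; pixels are square), "cx", "cy" (the principal point, pixels), "dist_coeffs" ([k1, k2, p1, p2, k3] as OpenCV has them; the pictures are not rectified), "extrinsics" (4x4, takes a point from camera to world coordinates); the wrist camera has in their place "mount" (4x4, takes a point from camera to tool coordinates, whose origin is the TCP and whose axes are the tool frame's). Camera axes: x right, y down, z forward; pixel columns grow to the right and rows downward; lengths in m; the calibration is good to about 2 mm. A picture is of the moment at which its call begins: read the wrist's pose just before it. camera_model takes no time and is no camera call.
- bot.job_done(): hands the job in, once; it reports no verdict.
Trained networks look in the newest picture that a camera, given by its name, has taken for a name from the list of things; names that differ only in an ending like _2 or _b are one class to them, and where a whole thing is asked for, a point or a joint stands for the part that bears it (a point fixed in the world has none). Each returns a list of dicts, best first, with "p" (0 to 1); they miss things now and then, are a little off and sometimes report something else, mostly with a low value. They report only what shows in the picture. A call takes as long as a camera call. They do not tell look-alikes from the thing itself.
- bot.spot_in(name, camera): "box" ([left, top, right, bottom] in pixels, round what is visible of it).
- bot.masks_of(name, camera): "mask" (420x560 bool, what is visible of it) and "box" ([left, top, right, bottom] in pixels, round what is visible of it).
The state is a dict: "clock": time; "qpos": joint angles; "qd": joint speeds; "joint_efforts": joint torques, N m; "position": TCP position; "tool_rot": TCP orientation; "force": force on the tool from outside, world axes, zero at the start; "moment": the same for the moment, N m; "grip_width": finger opening in m.
Only numpy, scipy, OpenCV 4.12 (cv2) and the standard library are available. Lean on these libraries where they do the work, as an engineer would, in place of code of your own. Each camera call takes 0.05 s, during which the arm holds its last target.

### The job

Open the little gauge cupboard that has the round sight window: gently push the free side of its handleless door in until the spring catch lets go and the door pops ajar, then swing the door wide open, about square to the cupboard front or further, and let go of it. Leave the cupboard with the louvre slots shut.

Things in the scene. Friction and masses are not known exactly. Their poses are not given: they have to be found in the camera images.
- window_door (a joint): Handleless steel door with a round window, 160 wide, 152 high, 10 thick (mm), over the whole front of a fixed grey cupboard 170 wide, 140 deep, 160 high. Opening angle, rad: 0 shut, stop at 1.8. Pushed in 4 mm at the push spot (6 to 10 N; stop at 5.5 mm, about -0.04) its catch lets go; as the pusher draws back, it follows to about 0.4 and rests. Then it turns freely and stays where it is left.
- window_door_push (a point): Push spot on that door's outer face, moving with it: 25 mm from the free upright edge, 26 mm below the top edge, 130 mm above the counter. Its -x axis points out of the face, +y level towards the hinge, z up. The doors face away from the robot, roughly to +x. Once ajar, the gap behind the door is open from above (some 65 mm at the free edge); keep over 75 mm up in it: catch and plunger lie below.
- window_door_hinge (a point): Point on that door's upright hinge line, 130 mm above the counter, in the plane of the door's inner face (10 mm behind the outer face), 135 mm from the push spot along its +y. The cupboard's front edges lie 8 mm behind this plane while shut. Axes turn with the door as the push spot's; seen from above the door opens clockwise.
- louvre_door (a joint): Door of the other cupboard, same size and build, with four louvre slots in place of the round window (the cupboards' tops repeat window and slots). Either may be the one on the left. Opening angle, rad, 0 shut; it pops open too if pushed, and must stay shut.
Not all that is in view belongs to the job. Leave any pink or purple look-alike of the part that bears window_door alone.

How it is judged:
By the outcome, as a careful person would: the job done as asked, in the order asked, and still so for the second after the job is handed in, with the robot touching nothing.
It also fails if it takes over 45 s, if anything falls off the work surface, if the arm or the gripper's body presses on something with over 40 N, if the wrist force passes 120 N, or if a joint passes its speed limit or range.

## Working session

There is one attempt and no reset: what is moved stays moved. The work goes in short steps, Python scripts to look and compute and a tool call to move; the robot and the scene stay as the last step left them, time stands still between calls to the robot, and variables do not carry over. Pictures are saved under pics/ and viewed, and the job is handed in when it is done.

Besides the shell and the picture viewer there is one more tool, called after "Emit:" as name(argument=value, ...), one argument or row to a line, values as JSON. arm_command: Moves the arm, as the interface text tells. Its arguments: {"type":"object","properties":{"moves":{"type":"array"},"squeeze":{"type":"number"}},"required":["moves"]}

```bash
mkdir -p pics
python3 - <<'E'
from workcell import bot
import cv2,numpy as np
s=bot.observe(); print({k:np.round(v,3).tolist() for k,v in s.items()})
for n in ["scene","top"]:
    im,d=bot.grab_frame(n); cv2.imwrite(f"pics/{n}0.png",im[:,:,::-1]); np.save(f"pics/{n}0.npy",d); 
    c=bot.camera_model(n); print(n,c)
    for t in ["window_door","louvre_door"]:
        print(t,[(round(r["p"],2),np.round(r["box"]).tolist()) for r in bot.spot_in(t,n)])
print(bot.camera_model("wrist"))
E
```

```text
{'clock': 0.0, 'qpos': [-1.402, 0.522, -0.036, 1.6, 0.021, 1.021, -0.113], 'qd': [-0.001, -0.0, -0.001, 0.0, 0.0, 0.0, -0.001], 'joint_efforts': [-0.002, -92.708, 1.979, -36.993, 0.018, 0.008, -0.0], 'position': [0.148, 0.607, 0.231], 'tool_rot': [-1.571, 0.001, 1.332], 'force': [0.435, -0.105, -0.213], 'moment': [0.035, 0.013, 0.011], 'grip_width': 0.086}
scene {'vfov': 43.404927057904075, 'cx': 279.14920879395794, 'cy': 218.7006081213226, 'dist_coeffs': array([-0.04577926,  0.        ,  0.        ,  0.        ,  0.        ]), 'extrinsics': array([[ 8.85052839e-01,  4.40341078e-01, -1.50934444e-01,
         5.55485036e-01],
       [ 4.65490544e-01, -8.37125194e-01,  2.87297690e-01,
        -2.36818777e-01],
       [ 1.57948693e-04, -3.24532193e-01, -9.45874638e-01,
         1.31596760e+00],
       [ 0.00000000e+00,  0.00000000e+00,  0.00000000e+00,
         1.00000000e+00]])}
window_door [(0.79, [359.0, 68.0, 384.0, 143.0]), (0.62, [317.0, 179.0, 352.0, 251.0]), (0.55, [248.0, 110.0, 290.0, 180.0])]
louvre_door [(0.68, [221.0, 343.0, 273.0, 408.0])]
top {'vfov': 47.204772123785276, 
[... 391 characters left out ...]
    ]])}
window_door [(0.76, [128.0, 172.0, 176.0, 182.0]), (0.64, [196.0, 227.0, 256.0, 243.0]), (0.52, [227.0, 155.0, 281.0, 165.0])]
louvre_door [(0.55, [374.0, 153.0, 426.0, 165.0])]
{'vfov': 61.80175691868446, 'cx': 280.9068327399479, 'cy': 205.66978135854973, 'dist_coeffs': array([0.00440547, 0.        , 0.        , 0.        , 0.        ]), 'mount': array([[ 9.99999274e-01,  1.13507540e-03, -4.03539328e-04,
         5.85575990e-04],
       [ 7.47139302e-04, -3.21597072e-01,  9.46876320e-01,
        -1.42510798e-01],
       [ 9.44998955e-04, -9.46875934e-01, -3.21597686e-01,
         8.31639566e-02],
       [ 0.00000000e+00,  0.00000000e+00,  0.00000000e+00,
         1.00000000e+00]])}
```

View pics/scene0.png

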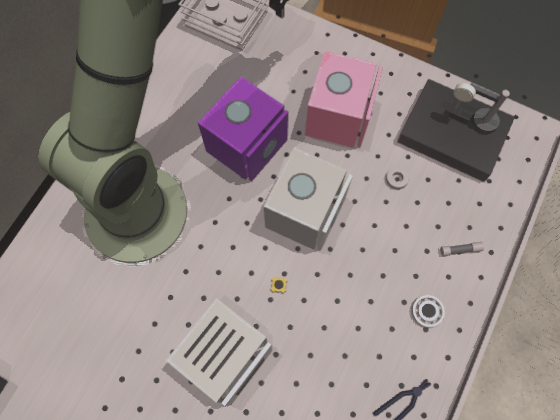

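View pics/top0.png

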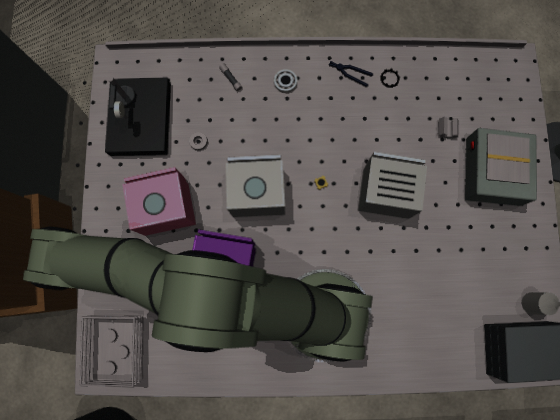

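Grasp candidates, by pixel:
- Grey cupboard with a round window: scene (308,197), top (255,185). This is the one the text describes.
- Pink look-alike: scene (342,98).
- Purple look-alike: scene (244,125).
- Grey louvre cupboard: scene (220,350).

Next I'll check it in a close crop and measure it.

```bash
cat > h.py <<'E'
from workcell import bot
import cv2,numpy as np
def K(c):
    f=210/np.tan(np.radians(c["vfov"]/2)); return np.array([[f,0,c["cx"]],[0,f,c["cy"]],[0,0,1.]])
def cloud(n,d,ext=None):
    c=bot.camera_model(n); E=c["extrinsics"] if ext is None else ext
    v,u=np.mgrid[0:420,0:560]
    p=cv2.undistortPoints(np.stack([u,v],-1).reshape(-1,1,2).astype(float),K(c),c["dist_coeffs"]).reshape(420,560,2)
    P=np.dstack([p*d[...,None],d]); W=P@E[:3,:3].T+E[:3,3]; W[d<=0]=np.nan; return W
E
python3 - <<'E'
from h import *
for n,b in [("top",(205,140,305,235)),("scene",(250,135,365,255))]:
    W=cloud(n,np.load(f"pics/{n}0.npy")); im=cv2.imread(f"pics/{n}0.png")
    x0,y0,x1,y1=b
    cv2.imwrite(f"pics/crop_{n}.png",cv2.resize(im[y0:y1,x0:x1],None,fx=5,fy=5,interpolation=cv2.INTER_CUBIC))
    w=W[y0:y1,x0:x1]; m=(w[...,2]>.147)&(w[...,2]<.175)
    col=im[y0:y1,x0:x1].astype(int); m&=(col.max(-1)-col.min(-1)<40)
    nl,lab,st,_=cv2.connectedComponentsWithStats(m.astype(np.uint8))
    k=1+np.argmax(st[1:,4]); m=lab==k; p=w[m]
    print(n,m.sum(),"z pct",np.percentile(p[:,2],[5,50,95]).round(4))
    r=cv2.minAreaRect((p[:,:2]*1000).astype(np.float32)); print(r, cv2.boxPoints(r).round(1).tolist())
    # board z check
    print("table z",np.nanmedian(W[190:200,300:315,2]))
E
```

```text
top 2863 z pct [0.1555 0.1614 0.1667]
((401.60894775390625, 212.76522827148438), (160.14337158203125, 168.078125), 2.225198268890381) [[318.29998779296875, 293.6000061035156], [324.8999938964844, 125.69999694824219], [484.8999938964844, 131.89999389648438], [478.3999938964844, 299.79998779296875]]
table z 0.0012344519408367116
scene 4050 z pct [0.1565 0.1607 0.1647]
((389.9208984375, 212.78573608398438), (140.6309356689453, 173.46243286132812), 2.1716649532318115) [[316.3999938964844, 296.79998779296875], [322.8999938964844, 123.5], [463.5, 128.8000030517578], [456.8999938964844, 302.1000061035156]]
table z 0.1616791358574543
```

```bash
python3 -c "
import cv2,numpy as np
a=cv2.imread('pics/crop_top.png');b=cv2.imread('pics/crop_scene.png')
a=cv2.resize(a,(390,370));b=cv2.resize(b,(390,400))
o=np.zeros((400,780,3),np.uint8);o[:370,:390]=a;o[:,390:]=b;cv2.imwrite('pics/crops.png',o)"
```

```text
(no output)
```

View pics/crops.png

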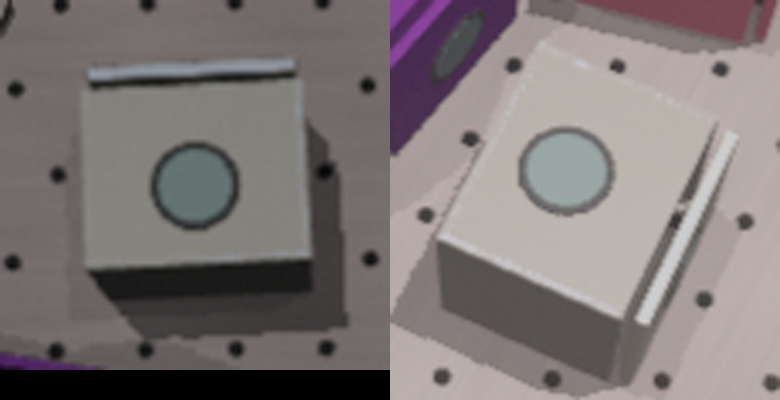

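The crop confirms it: a grey body with a round window on top and the door slab along the +x side (top crop, y≈70). The top measures z≈0.161 and about 160 x 168 mm, against an expected 158 x 170, with a yaw of 2.2°. I'll raise the arm, shut the gripper and go to the front of the free side.

```bash
cat >> h.py <<'E'
from scipy.spatial.transform import Rotation as R
def go(p,yaw):
    s=bot.observe(); r=R.from_euler('xyz',s["tool_rot"]); t=R.from_euler('xyz',[-np.pi/2,0,yaw])
    d=r.inv().apply(np.array(p)-s["position"])*100; w=(r.inv()*t).as_rotvec()
    print("clock",round(s["clock"],2),"pos",np.round(s["position"],4),"rot",np.round(s["tool_rot"],3),"F",np.round(s["force"],1),"w",round(s["grip_width"],3))
    print("q",np.round(s["qpos"],2)); print("xyz cm",d.round(2),"rot",w.round(3)); return d,w
YAW=1.609
n=np.array([.99925,.0385,0]); t=np.array([-.0385,.99925,0]); C=np.array([.4795,.2158,0])
E
python3 - <<'E'
from h import *
d,w=go(C+t*.057+n*.075+[0,0,.26],YAW)
E
```

```text
clock 0.3 pos [0.1478 0.6072 0.2311] rot [-1.571  0.     1.332] F [0.2 0.3 0.6] w 0.085
q [-1.4   0.52 -0.04  1.6   0.02  1.02 -0.11]
xyz cm [-22.64  -2.88 -47.14] rot [-0.    -0.277 -0.   ]
```

Emit:
arm_command(
  moves=[
    {"y": -2.9,"x": -1,"z": -2,"ry": -0.05,"gripper": -1},
    {"y": -2.9,"x": -2.8,"z": -5.8,"ry": -0.1,"gripper": -1},
    {"y": -2.9,"x": -4.5,"z": -9.4,"ry": -0.15,"gripper": -1},
    {"y": -2.9,"x": -6.2,"z": -13,"ry": -0.2,"gripper": -1},
    {"y": -2.9,"x": -7.9,"z": -16.5,"ry": -0.277,"gripper": -1},
  ],
)

```text
invalid input at $.moves[0]: expected keys rx, ry, rz, x, y, z, gripper
```

Run:
```python
from h import *
d,w=go(C+t*.057+n*.075+[0,0,.26],YAW)
```

```text
clock 0.3 pos [0.1478 0.6072 0.2311] rot [-1.571  0.     1.332] F [0.2 0.3 0.6] w 0.085
q [-1.4   0.52 -0.04  1.6   0.02  1.02 -0.11]
xyz cm [-22.64  -2.88 -47.14] rot [-0.    -0.277 -0.   ]
```

All keys are needed in each row.

Emit:
arm_command(
  moves=[
    {"rx": 0,"ry": -0.05,"rz": 0,"x": -1,"y": -2.9,"z": -2,"gripper": -1},
    {"rx": 0,"ry": -0.1,"rz": 0,"x": -2.8,"y": -2.9,"z": -5.8,"gripper": -1},
    {"rx": 0,"ry": -0.15,"rz": 0,"x": -4.5,"y": -2.9,"z": -9.4,"gripper": -1},
    {"rx": 0,"ry": -0.2,"rz": 0,"x": -6.2,"y": -2.9,"z": -13,"gripper": -1},
    {"rx": 0,"ry": -0.277,"rz": 0,"x": -7.9,"y": -2.9,"z": -16.5,"gripper": -1},
  ],
)

```text
clock: 0.72
position: [0.2908, 0.49, 0.2605]
tool_rot: [-1.571, -0.0, 1.611]
force: [0.0, 0.6, 0.5]
grip_width: 0.0253
```

Run:
```python
from h import *
d,w=go(C+t*.057+n*.075+[0,0,.26],YAW)
```

```text
clock 0.72 pos [0.2908 0.49   0.2605] rot [-1.571 -0.     1.611] F [0.  0.6 0.5] w 0.025
q [-1.09  0.4  -0.07  1.71  0.03  1.03  0.44]
xyz cm [-22.47   0.05 -25.26] rot [0.    0.002 0.   ]
```

Emit:
arm_command(
  moves=[
    {"rx": 0,"ry": 0,"rz": 0,"x": -2.7,"y": 0,"z": -3,"gripper": -1},
    {"rx": 0,"ry": 0,"rz": 0,"x": -5.3,"y": 0,"z": -6,"gripper": -1},
    {"rx": 0,"ry": 0,"rz": 0,"x": -7.9,"y": 0,"z": -9,"gripper": -1},
    {"rx": 0,"ry": 0,"rz": 0,"x": -10.5,"y": 0,"z": -12,"gripper": -1},
    {"rx": 0,"ry": 0,"rz": 0,"x": -13.1,"y": 0,"z": -15,"gripper": -1},
  ],
)

```text
clock: 1.13
position: [0.4457, 0.3648, 0.2605]
tool_rot: [-1.571, -0.0, 1.609]
force: [-0.3, 0.4, 0.2]
grip_width: -0.0002
```

Run:
```python
from h import *
d,w=go(C+t*.057+n*.075+[0,0,.26],YAW)
```

```text
clock 1.13 pos [0.4457 0.3648 0.2605] rot [-1.571 -0.     1.609] F [-0.3  0.4  0.2] w -0.0
q [-0.78  0.41 -0.01  1.7   0.    1.03  0.82]
xyz cm [ -9.31   0.05 -10.31] rot [ 0. -0.  0.]
```

Emit:
arm_command(
  moves=[
    {"rx": 0,"ry": 0,"rz": 0,"x": -2.5,"y": 0,"z": -3,"gripper": -1},
    {"rx": 0,"ry": 0,"rz": 0,"x": -5,"y": 0,"z": -6,"gripper": -1},
    {"rx": 0,"ry": 0,"rz": 0,"x": -7.2,"y": 0,"z": -8.3,"gripper": -1},
    {"rx": 0,"ry": 0,"rz": 0,"x": -9,"y": 0,"z": -10,"gripper": -1},
    {"rx": 0,"ry": 0,"rz": 0,"x": -9,"y": 0,"z": -10,"gripper": -1},
  ],
)

```text
clock: 1.55
position: [0.5513, 0.2752, 0.2601]
tool_rot: [-1.572, 0.002, 1.603]
force: [-0.0, -0.0, -0.4]
grip_width: 0.0002
```

Run:
```python
from h import *
s=bot.observe()
im,d=bot.grab_frame("wrist"); cv2.imwrite("pics/w1.png",im[:,:,::-1])
r=R.from_euler('xyz',s["tool_rot"]).as_matrix(); T=np.eye(4);T[:3,:3]=r;T[:3,3]=s["position"]
W=cloud("wrist",d,T@bot.camera_model("wrist")["mount"])
np.save("pics/w1W.npy",W)
q=(W-C); 
N=q@n;Tt=q@t;Z=W[...,2]
m=(Z>.15)&(Z<.162)&(abs(Tt)<.1)&(N>-.035)&(N<.03)
h,e=np.histogram(N[m],bins=np.arange(-.035,.031,.0025));print(list(zip((e[:-1]*1e3).round(1),h)))
mm=m&(N>-.006)
if mm.any(): print("door t range",Tt[mm].min(),Tt[mm].max(),"N",np.percentile(N[mm],[1,50,99]))
d,w=go(C+t*.057+n*.040+[0,0,.12],YAW)
```

```text
[(np.float64(-35.0), np.int64(1160)), (np.float64(-32.5), np.int64(1171)), (np.float64(-30.0), np.int64(1116)), (np.float64(-27.5), np.int64(1101)), (np.float64(-25.0), np.int64(1123)), (np.float64(-22.5), np.int64(1092)), (np.float64(-20.0), np.int64(10)), (np.float64(-17.5), np.int64(0)), (np.float64(-15.0), np.int64(0)), (np.float64(-12.5), np.int64(777)), (np.float64(-10.0), np.int64(946)), (np.float64(-7.5), np.int64(934)), (np.float64(-5.0), np.int64(922)), (np.float64(-2.5), np.int64(111)), (np.float64(0.0), np.int64(0)), (np.float64(2.5), np.int64(0)), (np.float64(5.0), np.int64(0)), (np.float64(7.5), np.int64(0)), (np.float64(10.0), np.int64(0)), (np.float64(12.5), np.int64(0)), (np.float64(15.0), np.int64(0)), (np.float64(17.5), np.int64(0)), (np.float64(20.0), np.int64(0)), (np.float64(22.5), np.int64(0)), (np.float64(25.0), np.int64(0)), (np.float64(27.5), np.int64(0))]
door t range -0.07992474555210691 0.07888556475659211 N [-0.00597666 -0.00408848 -0.00213065]
clock 1.6 pos [0.5494 0.2776 0.26  ] rot [-1.571e+00  1.000e-03  1.605e+00] F [-0.1  0.4  0.7] w -0.0
q [-0.58  0.48  0.03  1.6  -0.01  1.07  1.05]
xyz cm [-0.21 14.    3.22] rot [ 0.    -0.004 -0.001]
```

View pics/w1.png

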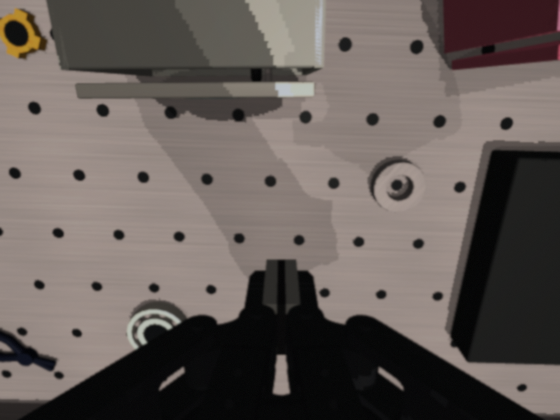

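The picture shows the door's top edge as the light band at rows 83–97, columns 77–313, with the free end on the right. It is shut and parallel. Its face is at N≈-2.5 mm in my frame, with t from -80 to +79 mm, which matches the 160 mm given. Descending in front of the push spot.

Emit:
arm_command(
  moves=[
    {"rx": 0,"ry": 0,"rz": 0,"x": 0,"y": 3.8,"z": 0.5,"gripper": -1},
    {"rx": 0,"ry": 0,"rz": 0,"x": 0,"y": 7.6,"z": 1.2,"gripper": -1},
    {"rx": 0,"ry": 0,"rz": 0,"x": 0,"y": 11,"z": 2,"gripper": -1},
    {"rx": 0,"ry": 0,"rz": 0,"x": 0,"y": 13.5,"z": 2.8,"gripper": -1},
    {"rx": 0,"ry": 0,"rz": 0,"x": 0,"y": 14,"z": 3.2,"gripper": -1},
  ],
)

```text
clock: 2.02
position: [0.5124, 0.2788, 0.1165]
tool_rot: [-1.565, 0.002, 1.611]
force: [-0.5, -0.6, -1.0]
grip_width: 0.0002
```

Run:
```python
from h import *
d,w=go(C+t*.057+n*.009+[0,0,.12],YAW)
```

```text
clock 2.02 pos [0.5124 0.2788 0.1165] rot [-1.565  0.002  1.611] F [-0.5 -0.6 -1. ] w 0.0
q [-0.61  0.6   0.01  1.8  -0.01  0.74  1.02]
xyz cm [-0.47 -0.33  2.63] rot [-0.005  0.002 -0.002]
```

Emit:
arm_command(
  moves=[
    {"rx": 0,"ry": 0,"rz": 0,"x": 0,"y": 0,"z": 0.8,"gripper": -1},
    {"rx": 0,"ry": 0,"rz": 0,"x": 0,"y": 0,"z": 1.5,"gripper": -1},
    {"rx": 0,"ry": 0,"rz": 0,"x": 0,"y": 0,"z": 1.8,"gripper": -1},
    {"rx": 0,"ry": 0,"rz": 0,"x": 0,"y": 0,"z": 1.8,"gripper": -1},
    {"rx": 0,"ry": 0,"rz": 0,"x": 0,"y": 0,"z": 1.8,"gripper": -1},
  ],
)

```text
clock: 2.43
position: [0.4984, 0.2787, 0.1216]
tool_rot: [-1.573, -0.001, 1.609]
force: [0.4, 0.1, 0.2]
grip_width: -0.0002
```

Run:
```python
from h import *
d,w=go(C+t*.057+n*.009+[0,0,.12],YAW)
```

```text
clock 2.43 pos [0.4984 0.2787 0.1216] rot [-1.573e+00 -1.000e-03  1.609e+00] F [0.4 0.1 0.2] w -0.0
q [-0.62  0.58  0.01  1.84 -0.01  0.72  1.  ]
xyz cm [-0.51  0.16  1.23] rot [0.002 0.    0.001]
```

Emit:
arm_command(
  moves=[
    {"rx": 0,"ry": 0,"rz": 0,"x": 0,"y": 0,"z": 0.4,"gripper": -1},
    {"rx": 0,"ry": 0,"rz": 0,"x": 0,"y": 0,"z": 0.7,"gripper": -1},
    {"rx": 0,"ry": 0,"rz": 0,"x": 0,"y": 0,"z": 0.9,"gripper": -1},
    {"rx": 0,"ry": 0,"rz": 0,"x": 0,"y": 0,"z": 1.1,"gripper": -1},
    {"rx": 0,"ry": 0,"rz": 0,"x": 0,"y": 0,"z": 1.2,"gripper": -1},
  ],
)

```text
clock: 2.85
position: [0.4859, 0.2778, 0.1204]
tool_rot: [-1.571, -0.0, 1.609]
force: [4.8, 0.9, -2.9]
grip_width: 0.0001
```

Emit:
arm_command(
  moves=[
    {"rx": 0,"ry": 0,"rz": 0,"x": 0,"y": 0,"z": 0,"gripper": -1},
    {"rx": 0,"ry": 0,"rz": 0,"x": 0,"y": 0,"z": 0.05,"gripper": -1},
    {"rx": 0,"ry": 0,"rz": 0,"x": 0,"y": 0,"z": 0.1,"gripper": -1},
    {"rx": 0,"ry": 0,"rz": 0,"x": 0,"y": 0,"z": 0.1,"gripper": -1},
  ],
)

```text
clock: 3.18
position: [0.4851, 0.2778, 0.1204]
tool_rot: [-1.571, -0.0, 1.609]
force: [4.4, 0.9, -1.3]
grip_width: 0.0002
```

Emit:
arm_command(
  moves=[
    {"rx": 0,"ry": 0,"rz": 0,"x": 0,"y": 0,"z": 0.05,"gripper": -1},
    {"rx": 0,"ry": 0,"rz": 0,"x": 0,"y": 0,"z": 0.1,"gripper": -1},
    {"rx": 0,"ry": 0,"rz": 0,"x": 0,"y": 0,"z": 0.15,"gripper": -1},
    {"rx": 0,"ry": 0,"rz": 0,"x": 0,"y": 0,"z": 0.15,"gripper": -1},
  ],
)

```text
clock: 3.52
position: [0.4833, 0.2779, 0.1204]
tool_rot: [-1.571, -0.0, 1.609]
force: [4.6, 2.1, -0.1]
grip_width: 0.0002
```

Emit:
arm_command(
  moves=[
    {"rx": 0,"ry": 0,"rz": 0,"x": 0,"y": 0,"z": 0.05,"gripper": -1},
    {"rx": 0,"ry": 0,"rz": 0,"x": 0,"y": 0,"z": 0.1,"gripper": -1},
    {"rx": 0,"ry": 0,"rz": 0,"x": 0,"y": 0,"z": 0.1,"gripper": -1},
  ],
)

```text
clock: 3.77
position: [0.4823, 0.2778, 0.1204]
tool_rot: [-1.571, -0.0, 1.609]
force: [5.1, 1.5, -1.1]
grip_width: 0.0001
```

Emit:
arm_command(
  moves=[
    {"rx": 0,"ry": 0,"rz": 0,"x": 0,"y": 0,"z": 0.05,"gripper": -1},
    {"rx": 0,"ry": 0,"rz": 0,"x": 0,"y": 0,"z": 0.1,"gripper": -1},
    {"rx": 0,"ry": 0,"rz": 0,"x": 0,"y": 0,"z": 0.1,"gripper": -1},
  ],
)

```text
clock: 4.02
position: [0.4814, 0.2779, 0.1204]
tool_rot: [-1.571, -0.0, 1.609]
force: [5.3, 2.8, -1.3]
grip_width: 0.0
```

Run:
```python
from h import *
s=bot.observe();print(s["force"],s["position"])
im,d=bot.grab_frame("wrist"); cv2.imwrite("pics/w2.png",im[:,:,::-1])
s=bot.observe();print(s["force"])
r=R.from_euler('xyz',s["tool_rot"]).as_matrix(); T=np.eye(4);T[:3,:3]=r;T[:3,3]=s["position"]
W=cloud("wrist",d,T@bot.camera_model("wrist")["mount"])
q=W-C;N=q@n;Tt=q@t;Z=W[...,2]
for a in np.arange(-.08,.08,.02):
    m=(Z>.148)&(Z<.162)&(Tt>a)&(Tt<a+.02)&(N>-.017)&(N<.01)
    if m.sum()>20: print(round(a,3),m.sum(),np.percentile(N[m],[3,50,97]).round(4))
```

```text
[ 5.28849047  2.83894024 -1.34716605] [0.48136545 0.27785793 0.12037683]
[ 4.74562236  2.21664476 -0.13933724]
-0.04 1608 [-0.0143 -0.0115 -0.0048]
-0.02 1889 [-0.0149 -0.012  -0.0055]
0.0 1814 [-0.0157 -0.0125 -0.0061]
0.02 1742 [-0.0163 -0.0128 -0.0069]
0.04 1867 [-0.0168 -0.0121 -0.0029]
0.06 2148 [-0.0167 -0.0098  0.0072]
```

View pics/w2.png

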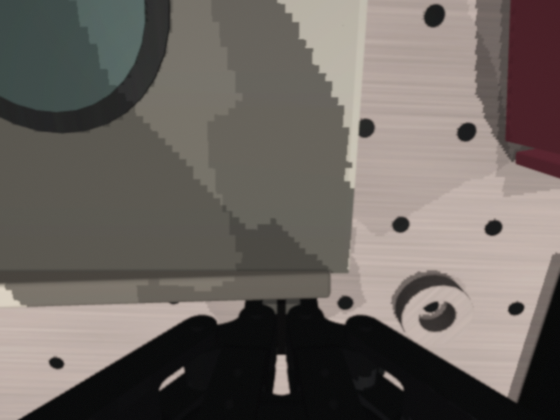

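The fingers (around (280,300)) are pressing the door's free side, and its tilt is about -0.03. I'll push a touch more, then draw back slowly.

Emit:
arm_command(
  moves=[
    {"rx": 0,"ry": 0,"rz": 0,"x": 0,"y": 0,"z": 0.05,"gripper": -1},
    {"rx": 0,"ry": 0,"rz": 0,"x": 0,"y": 0,"z": 0.05,"gripper": -1},
  ],
)

```text
clock: 4.23
position: [0.4809, 0.2778, 0.1204]
tool_rot: [-1.571, -0.0, 1.609]
force: [5.1, 2.2, -0.6]
grip_width: 0.0003
```

Emit:
arm_command(
  moves=[
    {"rx": 0,"ry": 0,"rz": 0,"x": 0,"y": 0,"z": -0.3,"gripper": -1},
    {"rx": 0,"ry": 0,"rz": 0,"x": 0,"y": 0,"z": -0.8,"gripper": -1},
    {"rx": 0,"ry": 0,"rz": 0,"x": 0,"y": 0,"z": -1.5,"gripper": -1},
    {"rx": 0,"ry": 0,"rz": 0,"x": 0,"y": 0,"z": -2.3,"gripper": -1},
    {"rx": 0,"ry": 0,"rz": 0,"x": 0,"y": 0,"z": -3.2,"gripper": -1},
  ],
)

```text
clock: 4.65
position: [0.5134, 0.2785, 0.1201]
tool_rot: [-1.57, 0.0, 1.609]
force: [1.2, -1.5, -0.3]
grip_width: 0.0003
```

Run:
```python
from h import *
s=bot.observe();print(s["force"],s["position"])
im,d=bot.grab_frame("wrist"); cv2.imwrite("pics/w3.png",im[:,:,::-1])
```

```text
[ 1.16092504 -1.54359713 -0.26222701] [0.51342789 0.27854805 0.1201419 ]
```

View pics/w3.png

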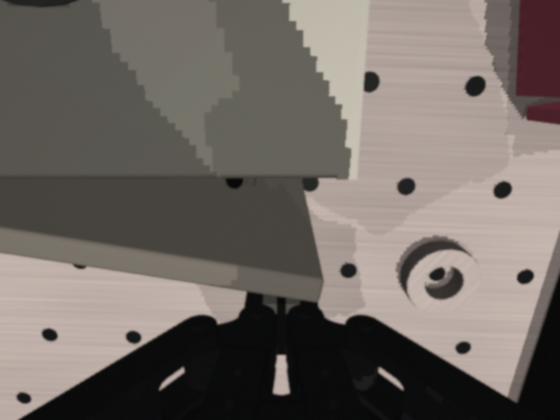

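The door follows; its free end is tilted out at (320,285). Drawing further back.

Emit:
arm_command(
  moves=[
    {"rx": 0,"ry": 0,"rz": 0,"x": 0,"y": 0,"z": -0.9,"gripper": -1},
    {"rx": 0,"ry": 0,"rz": 0,"x": 0,"y": 0,"z": -1.8,"gripper": -1},
    {"rx": 0,"ry": 0,"rz": 0,"x": 0,"y": 0,"z": -2.8,"gripper": -1},
    {"rx": 0,"ry": 0,"rz": 0,"x": 0,"y": 0,"z": -4.5,"gripper": -1},
    {"rx": 0,"ry": 0,"rz": 0,"x": 0,"y": 0,"z": -7,"gripper": -1},
  ],
)

```text
clock: 5.12
position: [0.5829, 0.282, 0.1204]
tool_rot: [-1.57, -0.0, 1.61]
force: [-0.2, 0.7, -0.2]
grip_width: -0.0
```

Emit:
arm_command(
  moves=[
    {"rx": 0,"ry": 0,"rz": 0,"x": 0,"y": -1,"z": -0.5,"gripper": -1},
    {"rx": 0,"ry": 0,"rz": 0,"x": 0,"y": -4,"z": -0.5,"gripper": -1},
    {"rx": 0,"ry": 0,"rz": 0,"x": 0,"y": -7,"z": -0.5,"gripper": -1},
    {"rx": 0,"ry": 0,"rz": 0,"x": 0,"y": -8.5,"z": -0.5,"gripper": -1},
    {"rx": 0,"ry": 0,"rz": 0,"x": 0,"y": -9,"z": -0.5,"gripper": -1},
  ],
)

```text
clock: 5.53
position: [0.5893, 0.2822, 0.2133]
tool_rot: [-1.574, -0.002, 1.609]
force: [0.2, 0.8, -0.1]
grip_width: 0.0001
```

Run:
```python
from h import *
s=bot.observe();print(s["force"],s["position"])
im,d=bot.grab_frame("wrist"); cv2.imwrite("pics/w4.png",im[:,:,::-1])
r=R.from_euler('xyz',s["tool_rot"]).as_matrix(); T=np.eye(4);T[:3,:3]=r;T[:3,3]=s["position"]
W=cloud("wrist",d,T@bot.camera_model("wrist")["mount"])
q=W-C;N=q@n;Tt=q@t;Z=W[...,2]
m=(Z>.15)&(Z<.161)&(abs(Tt)<.1)&(N>-.014)&(N<.09)
rr=cv2.minAreaRect((np.c_[N[m],Tt[m]]*1000).astype(np.float32)); print(rr,cv2.boxPoints(rr).round(1).tolist())
H=C+n*-.0125+t*-.08
print("hinge",H)
```

```text
[ 0.18829353  0.82511504 -0.14863605] [0.58927863 0.28222127 0.21326874]
((24.8492374420166, -8.771408081054688), (158.9459991455078, 10.731664657592773), 66.25513458251953) [[-12.100000381469727, -79.4000015258789], [-2.200000047683716, -83.69999694824219], [61.79999923706055, 61.79999923706055], [51.900001525878906, 66.0999984741211]]
hinge [0.47008938 0.13537875 0.        ]
```

View pics/w4.png

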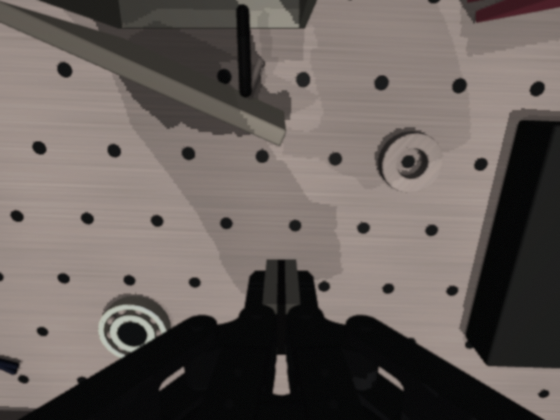

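The door is ajar at about 0.41 rad, with the free end at (275,130) and the plunger rod at (244,50). The hinge fits my frame to within 1 mm. Next is down into the gap behind the door, with the TCP at z≈0.115.

```bash
cat >> h.py <<'E'
Hn,Ht=-.0121,-.0797
def wp(th,rho=.125,z=.115,extra=0.):
    c=.011*abs(np.cos(th))+.0145*abs(np.sin(th))-extra
    N=Hn+rho*np.sin(th)-c*np.cos(th); T=Ht+rho*np.cos(th)+c*np.sin(th)
    return C+n*N+t*T+[0,0,z]
E
python3 - <<'E'
from h import *
go(C+n*.006+t*.040+[0,0,.205],YAW)
P0=C+n*.006+t*.040
r=R.from_euler('xyz',[-np.pi/2,0,YAW])
for th in [.414,.55,.7,.85,1,1.15,1.3,1.45,1.6,1.7]:
    p=wp(th); print(th,"cm from gap start",(r.inv().apply(p-P0-[0,0,.115])*100).round(2),p.round(3))
E
```

```text
clock 5.58 pos [0.589  0.2821 0.2126] rot [-1.573 -0.002  1.609] F [0.4 0.1 0.1] w 0.0
q [-0.55  0.58  0.02  1.54 -0.01  1.01  1.08]
xyz cm [-2.21  0.73 10.59] rot [ 0.003 -0.     0.002]
0.414 cm from gap start [ 0.11 -0.   -1.76] [0.502 0.258 0.115]
0.55 cm from gap start [-0.43 -0.   -3.28] [0.517 0.253 0.115]
0.7 cm from gap start [-1.26 -0.   -4.89] [0.533 0.245 0.115]
0.85 cm from gap start [-2.35 -0.   -6.38] [0.549 0.235 0.115]
1 cm from gap start [-3.69 -0.   -7.73] [0.563 0.222 0.115]
1.15 cm from gap start [-5.24 -0.   -8.88] [0.575 0.207 0.115]
1.3 cm from gap start [-6.99 -0.   -9.78] [0.584 0.19  0.115]
1.45 cm from gap start [ -8.9   -0.   -10.41] [0.591 0.171 0.115]
1.6 cm from gap start [-10.85  -0.   -10.73] [0.595 0.152 0.115]
1.7 cm from gap start [-12.01  -0.   -10.79] [0.596 0.14  0.115]
```

Emit:
arm_command(
  moves=[
    {"rx": 0,"ry": 0,"rz": 0,"x": -0.8,"y": 0.3,"z": 3.6,"gripper": -1},
    {"rx": 0,"ry": 0,"rz": 0,"x": -1.5,"y": 0.3,"z": 7,"gripper": -1},
    {"rx": 0,"ry": 0,"rz": 0,"x": -2.2,"y": 0.3,"z": 9.6,"gripper": -1},
    {"rx": 0,"ry": 0,"rz": 0,"x": -2.2,"y": 0.3,"z": 10.6,"gripper": -1},
    {"rx": 0,"ry": 0,"rz": 0,"x": -2.2,"y": 0.3,"z": 10.6,"gripper": -1},
  ],
)

```text
clock: 6.0
position: [0.4809, 0.2556, 0.2069]
tool_rot: [-1.569, 0.0, 1.61]
force: [1.1, 0.0, -0.1]
grip_width: -0.0002
```

Run:
```python
from h import *
go(C+n*.006+t*.040+[0,0,.115],YAW)
```

```text
clock 6.0 pos [0.4809 0.2556 0.2069] rot [-1.569  0.     1.61 ] F [ 1.1  0.  -0.1] w -0.0
q [-0.6   0.42  0.01  1.84 -0.01  0.88  1.02]
xyz cm [ 0.03  9.19 -0.32] rot [-0.001  0.001 -0.   ]
```

Emit:
arm_command(
  moves=[
    {"rx": 0,"ry": 0,"rz": 0,"x": 0,"y": 1.5,"z": -0.2,"gripper": -1},
    {"rx": 0,"ry": 0,"rz": 0,"x": 0,"y": 4,"z": -0.2,"gripper": -1},
    {"rx": 0,"ry": 0,"rz": 0,"x": 0,"y": 6.5,"z": -0.2,"gripper": -1},
    {"rx": 0,"ry": 0,"rz": 0,"x": 0,"y": 8.5,"z": -0.2,"gripper": -1},
    {"rx": 0,"ry": 0,"rz": 0,"x": 0,"y": 9.2,"z": -0.2,"gripper": -1},
  ],
)

```text
clock: 6.42
position: [0.4844, 0.2553, 0.112]
tool_rot: [-1.568, 0.002, 1.609]
force: [0.4, 0.1, 0.7]
grip_width: 0.0002
```

Run:
```python
from h import *
go(C+n*.006+t*.040+[0,0,.115],YAW)
```

```text
clock 6.42 pos [0.4844 0.2553 0.112 ] rot [-1.568  0.002  1.609] F [0.4 0.1 0.7] w 0.0
q [-0.6   0.56  0.    1.9  -0.    0.68  1.02]
xyz cm [ 0.07 -0.3   0.04] rot [-0.003 -0.    -0.002]
```

In the gap without contact. Now swinging it gently along the arc.

Emit:
arm_command(
  moves=[
    {"rx": 0,"ry": 0,"rz": 0,"x": 0.1,"y": 0,"z": -0.8,"gripper": -1},
    {"rx": 0,"ry": 0,"rz": 0,"x": 0.1,"y": 0,"z": -1.7,"gripper": -1},
    {"rx": 0,"ry": 0,"rz": 0,"x": -0.1,"y": 0,"z": -2.5,"gripper": -1},
    {"rx": 0,"ry": 0,"rz": 0,"x": -0.4,"y": 0,"z": -3.3,"gripper": -1},
    {"rx": 0,"ry": 0,"rz": 0,"x": -0.8,"y": 0,"z": -4.1,"gripper": -1},
  ],
)

```text
clock: 6.83
position: [0.5273, 0.2493, 0.1162]
tool_rot: [-1.572, -0.001, 1.609]
force: [-2.4, 0.6, 1.0]
grip_width: 0.0001
```

Emit:
arm_command(
  moves=[
    {"rx": 0,"ry": 0,"rz": 0,"x": -0.5,"y": 0,"z": -0.8,"gripper": -1},
    {"rx": 0,"ry": 0,"rz": 0,"x": -1,"y": 0,"z": -1.6,"gripper": -1},
    {"rx": 0,"ry": 0,"rz": 0,"x": -1.6,"y": 0,"z": -2.3,"gripper": -1},
    {"rx": 0,"ry": 0,"rz": 0,"x": -2.2,"y": 0,"z": -3,"gripper": -1},
    {"rx": 0,"ry": 0,"rz": 0,"x": -2.9,"y": 0,"z": -3.6,"gripper": -1},
  ],
)

```text
clock: 7.25
position: [0.5637, 0.221, 0.1154]
tool_rot: [-1.571, -0.0, 1.609]
force: [-3.9, 0.4, 3.7]
grip_width: 0.0002
```

Run:
```python
from h import *
for th in [1,1.15,1.3,1.45,1.6,1.7]:
    print(th);go(wp(th),YAW)
im,d=bot.grab_frame("wrist"); cv2.imwrite("pics/w5.png",im[:,:,::-1])
```

```text
1
clock 7.25 pos [0.5637 0.221  0.1154] rot [-1.571 -0.     1.609] F [-3.9  0.4  3.7] w 0.0
q [-0.48  0.63  0.01  1.75 -0.    0.76  1.14]
xyz cm [0.11 0.04 0.11] rot [-0. -0.  0.]
1.15
clock 7.25 pos [0.5637 0.221  0.1154] rot [-1.571 -0.     1.609] F [-3.9  0.4  3.7] w 0.0
q [-0.48  0.63  0.01  1.75 -0.    0.76  1.14]
xyz cm [-1.44  0.04 -1.04] rot [-0. -0.  0.]
1.3
clock 7.25 pos [0.5637 0.221  0.1154] rot [-1.571 -0.     1.609] F [-3.9  0.4  3.7] w 0.0
q [-0.48  0.63  0.01  1.75 -0.    0.76  1.14]
xyz cm [-3.2   0.04 -1.95] rot [-0. -0.  0.]
1.45
clock 7.25 pos [0.5637 0.221  0.1154] rot [-1.571 -0.     1.609] F [-3.9  0.4  3.7] w 0.0
q [-0.48  0.63  0.01  1.75 -0.    0.76  1.14]
xyz cm [-5.1   0.04 -2.58] rot [-0. -0.  0.]
1.6
clock 7.25 pos [0.5637 0.221  0.1154] rot [-1.571 -0.     1.609] F [-3.9  0.4  3.7] w 0.0
q [-0.48  0.63  0.01  1.75 -0.    0.76  1.14]
xyz cm [-7.05  0.04 -2.9 ] rot [-0. -0.  0.]
1.7
clock 7.25 pos [0.5637 0.221  0.1154] rot [-1.571 -0.     1.609] F [-3.9  0.4  3.7] w 0.0
q [-0.48  0.63  0.01  1.75 -0.    0.76  1.14]
xyz cm [-8.21  0.04 -2.96] rot [-0. -0.  0.]
```

View pics/w5.png

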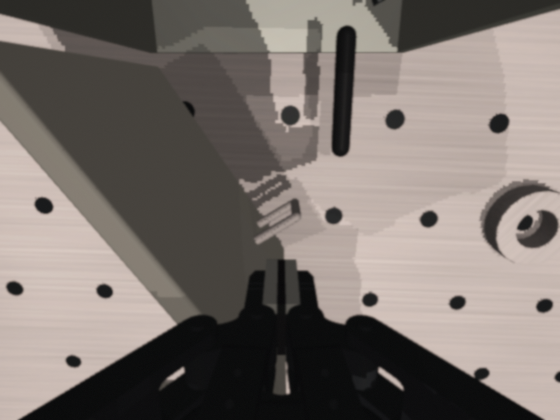

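The door is at about 1.0 rad, with its inner face left of the fingers at (200,250), and it's moving with low force. Continuing, and slowing toward 1.65.

Emit:
arm_command(
  moves=[
    {"rx": 0,"ry": 0,"rz": 0,"x": -0.7,"y": 0,"z": -0.6,"gripper": -1},
    {"rx": 0,"ry": 0,"rz": 0,"x": -1.4,"y": 0,"z": -1.1,"gripper": -1},
    {"rx": 0,"ry": 0,"rz": 0,"x": -2.2,"y": 0,"z": -1.5,"gripper": -1},
    {"rx": 0,"ry": 0,"rz": 0,"x": -3,"y": 0,"z": -1.9,"gripper": -1},
    {"rx": 0,"ry": 0,"rz": 0,"x": -3.8,"y": 0,"z": -2.2,"gripper": -1},
  ],
)

```text
clock: 7.72
position: [0.5868, 0.1837, 0.1153]
tool_rot: [-1.571, -0.0, 1.609]
force: [-3.7, 1.3, 3.6]
grip_width: -0.0001
```

Emit:
arm_command(
  moves=[
    {"rx": 0,"ry": 0,"rz": 0,"x": -0.8,"y": 0,"z": -0.2,"gripper": -1},
    {"rx": 0,"ry": 0,"rz": 0,"x": -1.6,"y": 0,"z": -0.4,"gripper": -1},
    {"rx": 0,"ry": 0,"rz": 0,"x": -2.3,"y": 0,"z": -0.6,"gripper": -1},
    {"rx": 0,"ry": 0,"rz": 0,"x": -2.9,"y": 0,"z": -0.6,"gripper": -1},
    {"rx": 0,"ry": 0,"rz": 0,"x": -3.4,"y": 0,"z": -0.6,"gripper": -1},
  ],
)

```text
clock: 8.13
position: [0.594, 0.15, 0.1154]
tool_rot: [-1.571, 0.0, 1.609]
force: [-1.0, 1.8, 3.0]
grip_width: -0.0
```

Run:
```python
from h import *
go(wp(1.65),YAW);go(wp(1.7),YAW)
im,d=bot.grab_frame("wrist"); cv2.imwrite("pics/w6.png",im[:,:,::-1])
```

```text
clock 8.13 pos [0.594  0.15   0.1154] rot [-1.571  0.     1.609] F [-1.   1.8  3. ] w -0.0
q [-0.35  0.64  0.    1.73 -0.    0.77  1.27]
xyz cm [-0.42  0.04 -0.19] rot [ 0. -0. -0.]
clock 8.13 pos [0.594  0.15   0.1154] rot [-1.571  0.     1.609] F [-1.   1.8  3. ] w -0.0
q [-0.35  0.64  0.    1.73 -0.    0.77  1.27]
xyz cm [-1.    0.04 -0.2 ] rot [ 0. -0. -0.]
```

View pics/w6.png

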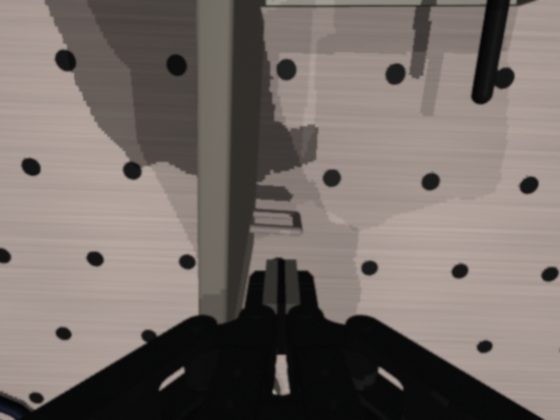

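The door is about square now (edge band at column 215). I'll push 1 cm further for margin, then back off and rise.

Emit:
arm_command(
  moves=[
    {"rx": 0,"ry": 0,"rz": 0,"x": -0.4,"y": 0,"z": 0,"gripper": -1},
    {"rx": 0,"ry": 0,"rz": 0,"x": -0.8,"y": 0,"z": 0,"gripper": -1},
    {"rx": 0,"ry": 0,"rz": 0,"x": -1,"y": 0,"z": 0,"gripper": -1},
    {"rx": 0,"ry": 0,"rz": 0,"x": -1,"y": 0,"z": 0,"gripper": -1},
    {"rx": 0,"ry": 0,"rz": 0,"x": -1,"y": 0,"z": 0,"gripper": -1},
  ],
)

```text
clock: 8.6
position: [0.5941, 0.1407, 0.1153]
tool_rot: [-1.571, 0.0, 1.609]
force: [-0.8, -0.7, -0.1]
grip_width: 0.0001
```

Emit:
arm_command(
  moves=[
    {"rx": 0,"ry": 0,"rz": 0,"x": 0.5,"y": 0,"z": 0,"gripper": -1},
    {"rx": 0,"ry": 0,"rz": 0,"x": 2,"y": 0,"z": 0,"gripper": -1},
    {"rx": 0,"ry": 0,"rz": 0,"x": 4,"y": 0,"z": 0,"gripper": -1},
    {"rx": 0,"ry": 0,"rz": 0,"x": 5,"y": -1,"z": 0,"gripper": -1},
    {"rx": 0,"ry": 0,"rz": 0,"x": 5,"y": -4,"z": 0,"gripper": -1},
  ],
)

```text
clock: 9.02
position: [0.5896, 0.1946, 0.1527]
tool_rot: [-1.565, 0.0, 1.613]
force: [-0.8, 0.3, 0.7]
grip_width: 0.0001
```

Emit:
arm_command(
  moves=[
    {"rx": 0,"ry": 0,"rz": 0,"x": 0,"y": -3.5,"z": 0,"gripper": -1},
    {"rx": 0,"ry": 0,"rz": 0,"x": 0,"y": -7,"z": 0,"gripper": -1},
    {"rx": 0,"ry": 0,"rz": 0,"x": 1,"y": -9,"z": 0,"gripper": -1},
    {"rx": 0,"ry": 0,"rz": 0,"x": 3,"y": -10,"z": 0,"gripper": -1},
    {"rx": 0,"ry": 0,"rz": 0,"x": 3,"y": -10,"z": 0,"gripper": -1},
  ],
)

```text
clock: 9.43
position: [0.591, 0.2259, 0.2588]
tool_rot: [-1.575, -0.004, 1.613]
force: [0.0, 1.2, -0.8]
grip_width: 0.0
```

Run:
```python
from h import *
s=bot.observe();print(s["force"],s["position"],s["clock"])
im,d=bot.grab_frame("wrist"); cv2.imwrite("pics/w7.png",im[:,:,::-1])
r=R.from_euler('xyz',s["tool_rot"]).as_matrix(); T=np.eye(4);T[:3,:3]=r;T[:3,3]=s["position"]
W=cloud("wrist",d,T@bot.camera_model("wrist")["mount"])
q=W-C;N=q@n;Tt=q@t;Z=W[...,2]
m=(Z>.149)&(Z<.161)&(abs(Tt)<.16)&(N>-.010)&(N<.17)
print(m.sum())
if m.sum()>50:
    rr=cv2.minAreaRect((np.c_[N[m],Tt[m]]*1000).astype(np.float32)); print(rr,cv2.boxPoints(rr).round(1).tolist())
im,d=bot.grab_frame("scene"); cv2.imwrite("pics/s7.png",im[:,:,::-1])
```

```text
[ 0.02467839  1.20619103 -0.79313862] [0.59101906 0.22593074 0.25883643] 9.4333
3960
((67.25284576416016, -97.3940200805664), (11.102653503417969, 157.39697265625), 81.25051879882812) [[-11.399999618530273, -90.9000015258789], [144.1999969482422, -114.9000015258789], [145.89999389648438, -103.9000015258789], [-9.699999809265137, -79.9000015258789]]
```

View pics/s7.png

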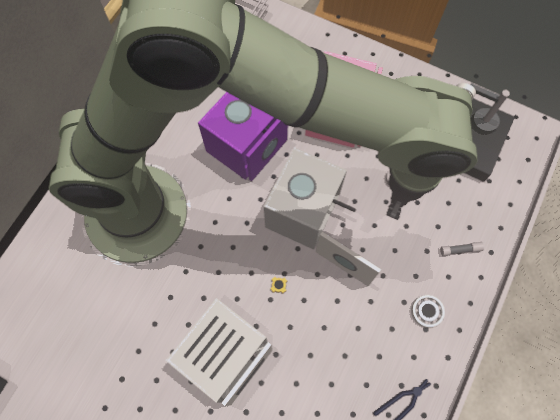

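View pics/w7.png

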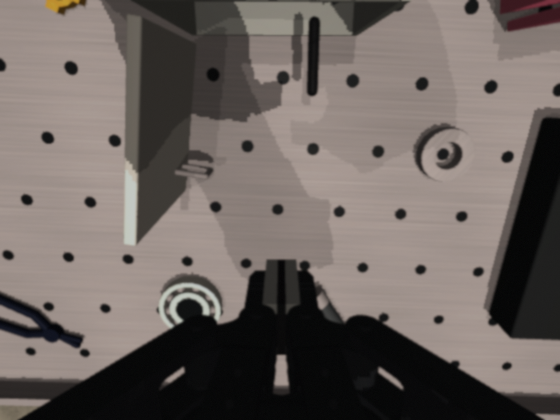

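The door stands at about 1.72 rad (98.7°): wrist band at columns 125–138, scene (350,260). The arm is clear, and the louvre door is still shut at scene (250,375).

Run:
```python
from h import *
print(bot.observe()["qd"].__repr__()); print(bot.job_done())
```

```text
array([ 0.0227617 ,  0.01402425,  0.01516987,  0.02327883,  0.00555939,
       -0.00854476,  0.00966033])
the job is handed in; nothing more can be done
None
```

The gauge cupboard with the round window is open and the job is handed in, at about 9.5 s on the robot's clock. I pushed in the free side of its door at about 5 N measured until the catch let go. I then drew back and the door followed to about 0.41 rad. Reaching into the gap from above, I swung the door wide open with the closed fingers and withdrew.

**Last checks:**
- **Door:** the wrist depth picture put it at about 1.72 rad (98.7°), past square and short of the stop at 1.8.
- **Louvre cupboard:** the scene picture shows it still shut; I judged this by eye and did not measure it.
- **Arm:** the gripper was about 10 cm above the work surface objects it had worked between, with only about 1 N of sensor noise on it. Forces reported after each move never passed about 6 N.

**Disagreement:** the push force read about 5 N, slightly under the 6 to 10 N stated, but the catch did release.

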